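# Load two thread spindles in sewing order

## Task

Load the two spindle stands for the next bag: on the brass-footed stand put the burgundy reel first with the mustard one on top of it, and on the black-footed stand the blue reel first with the cream one on top. Each reel goes over the pin and sits down flat; lift those in the rack up over its front rail. Keep the reels upright all the way and leave the jar, the pattern weight and the hammer where they are.

Things in the scene. Friction and masses are not known exactly. Their poses are not given: they have to be found in the camera images.
- burgundy_center (a point): Centre (half-way up, on the axis) of the dark burgundy-red thread reel: an upright straight-sided tube of wound thread with a black core showing at both ends, 56 mm across, 44 mm tall, with a plain 24 mm bore right through, about 100 g; z points up along the bore. It starts upright, either on the mat or inside the rack.
- mustard_center (a point): Centre (half-way up, on the axis) of the mustard-yellow thread reel: an upright straight-sided tube of wound thread with a black core showing at both ends, 56 mm across, 44 mm tall, with a plain 24 mm bore right through, about 100 g; z points up along the bore. It starts upright, either on the mat or inside the rack.
- blue_center (a point): Centre (half-way up, on the axis) of the cobalt-blue thread reel: an upright straight-sided tube of wound thread with a black core showing at both ends, 56 mm across, 44 mm tall, with a plain 24 mm bore right through, about 100 g; z points up along the bore. It starts upright, either on the mat or inside the rack.
- cream_center (a point): Centre (half-way up, on the axis) of the cream (off-white) thread reel: an upright straight-sided tube of wound thread with a black core showing at both ends, 56 mm across, 44 mm tall, with a plain 24 mm bore right through, about 100 g; z points up along the bore. It starts upright, either on the mat or inside the rack.
- stand_brass: Spindle stand with a brass-coloured round foot, fixed: foot 84 mm across and 14 mm thick, with an upright steel pin 10 mm thick in its middle rising 56 mm above the foot (tip 70 mm above the origin). Origin: centre of the foot's underside, on the mat; z up. A seated reel's centre is 36 mm above the origin, a second one's on top 80 mm.
- stand_black: Spindle stand with a black plastic round foot, fixed: foot 84 mm across and 14 mm thick, with an upright steel pin 10 mm thick in its middle rising 56 mm above the foot (tip 70 mm above the origin). Origin: centre of the foot's underside, on the mat; z up. A seated reel's centre is 36 mm above the origin, a second one's on top 80 mm.
- rack: Low wooden rack, fixed, open on top. Origin: middle of its floor, at mat level; x to its back, y along it, z up. Back board 60 mm tall, inner face x = 48 mm; end boards 50 mm tall, inner faces y = -160 and 160 mm; front retaining rail: 8 mm steel bar at x = -46 mm, top 30 mm up. Any two reels stand in it at mat level near x = 0, y = -75 and 75 mm; fingers fit on their two sides along y.
- stud_jar: Bystander: amber glass jar with a brass lid, 68 mm across, 85 mm tall, loose on the mat at the left (+y) end. Origin: centre of its underside. Leave it alone.
- weight: Bystander: grey round pattern weight with a knob, 76 mm across, 54 mm tall, loose on the mat at the right (-y) end. Origin: centre of its underside. Leave it alone.
- hammer: Bystander: small hammer, 240 mm long, lying flat on the mat behind the rack, roughly along y. Origin: the middle of its length, underneath. Leave it alone.
Mind the look-alikes: they are no part of the job. There is more than one size of the part that bears burgundy_center; the job needs the smallest. What is shaped like the stand_brass but pink is not meant.

How it is judged:
By the outcome, as a careful person would: the job done as asked, in the order asked, and still so for the second after the job is handed in, with the robot touching nothing.
It also fails if it takes over 128 s, if anything falls off the work surface, if the arm or the gripper's body presses on something with over 40 N, if the wrist force passes 120 N, or if a joint passes its speed limit or range.

## Robot

A 7-joint arm with a two-finger parallel gripper is mounted at the origin on the work surface. World frame = base frame: x ahead of the robot, y to its left, z up, the work surface at z = 0. Lengths are in m, angles in rad, forces in N, time in s.
With the tool pointing down it reaches from about 0.4 to 0.85 m from the base axis. Payload 4.4 kg.
Tool frame: the origin (TCP) lies midway between the tips of the shut fingers; the grasp point (between the pads) lies 19 mm behind it; z points along the fingers, y is the line along which they close (so a half turn about z gives the same grasp; the last joint's range is limited). The gripper opens to 94 mm and grips with 3 to 60 N. Pads are 16 mm wide; open, the fingers measure 119 mm over their backs; the gripper's body (75 mm by 177 mm) begins 78 mm behind the grasp point.
Start: joints at [1.234, 0.628, 0.038, 1.517, -0.027, 0.996, -0.02], TCP at [0.174, -0.626, 0.205] pointing down, gripper open.
Joint ranges: [-3.06, 3.06], [-0.37, 2.12], [-1.25, 1.32], [0.18, 2.47], [-1.1, 4.24], [0.23, 1.98], [-2.94, 2.94]. Speed limits (rad/s): [2.57, 2.57, 3.14, 3.14, 3.14, 3.14, 3.14].

## Interface

Orientations are given as a unit quaternion [w, x, y, z].
In Python, from rig import status, optics, workorder gives the robot as it stands.
- The arm moves only by the tool jog_arm, never from a script. Its argument "deltas" is a list of rows, each an object with "grip": the opening, from 0 (shut) to 1 (fully open); "offset": the shift along the tool's x, y, z as a fraction of full scale, a list of three; "turn": the turn about the tool's z as a fraction of full scale. A call has 1 to 20 rows; each row shifts and turns the commanded pose from where the row before left it, along the tool's axes as they then stand; what a row does not reach is not made up. Full scale, the value 1, is 80 mm for a shift and 45 degrees for a turn. A row lasts 1/12 s, in which the tool goes at most 41.7 mm and 7.16 degrees, less where a joint would pass 70% of its speed; a pose out of reach is approached as far as the arm can. A call with a number of a shift or a turn outside -1 to 1 is refused whole. A call with a gripper value outside its range is refused whole. The fingers move at their own pace and stop on an object; "grip_force" is the grip in N (left out, the last holds). Time passes only in rows, so rows that do not move let the fingers close. It gives the time, the measured TCP pose, the force, the opening and the grip force at its end, in the units of the state.
- status.read_state(): the state, without advancing time (a new reading comes with each control period).
- optics.capture(name): name is "scene" or "top" or "wrist"; returns a dict with "image" (480x640x3 uint8, red, green, blue), "fx", "fy", "cx", "cy" (pixels), "pose" (4x4, takes a point from camera to world coordinates). Camera axes: x right, y up, looking along -z (the intrinsics and any distortion apply to the point x, -y, -z); pixel columns grow to the right and rows downward; lengths in m; the calibration is good to about 2 mm. A picture is of the moment at which its call begins. There is no depth.
- workorder.finish_job(): hands the job in; it is judged then, once.
The state is a dict: "clock": time; "joint_pos": joint angles; "qvel": joint speeds; "tau": joint torques, N m; "position": TCP position; "tool_rot": TCP orientation; "ft_force": force on the tool from outside, world axes, zero at the start; "ft_torque": the same for the moment, N m; "width": finger opening in m; "finger_force": force on a finger pad.
Only numpy, scipy, OpenCV 4.12 (cv2) and the standard library are available. Lean on these libraries where they do the work, as an engineer would, in place of code of your own. Each camera call takes 0.05 s, during which the arm holds its last target. There are 200 camera calls.

## Working session

There is one attempt and no reset: what is moved stays moved. The work goes in short steps, Python scripts to look and compute and a tool call to move; the robot and the scene stay as the last step left them, time stands still between calls to the robot, and variables do not carry over. Pictures are saved under pics/ and viewed, at most 14 in all, crops included, and the job is handed in when it is done.

Besides the shell and the picture viewer there is one more tool, called after "Request:" as a command line: name --argument value ..., lists and objects as JSON in quotes. jog_arm: Moves the arm, as the interface text tells. Its arguments: {"type":"object","properties":{"deltas":{"type":"array"},"grip_force":{"type":"number"}},"required":["deltas"]}

```bash
mkdir -p pics; ls
cat > h.py <<'E'
import numpy as np, cv2
from rig import status, optics, workorder
def cap(n, save=None):
    c=optics.capture(n)
    if save: cv2.imwrite('pics/'+save, cv2.cvtColor(c['image'],cv2.COLOR_RGB2BGR))
    return c
def ray(c,u,v):
    d=np.array([(u-c['cx'])/c['fx'],-(v-c['cy'])/c['fy'],-1.]); P=np.array(c['pose'])
    return P[:3,3],P[:3,:3]@d
def onz(c,u,v,z):
    o,d=ray(c,u,v); return o+d*(z-o[2])/d[2]
def proj(c,p):
    P=np.array(c['pose']); q=P[:3,:3].T@(np.array(p)-P[:3,3])
    return c['cx']+c['fx']*q[0]/-q[2], c['cy']-c['fy']*q[1]/-q[2]
E
python3 - <<'E'
from h import *
for n in ('top','scene'):
    c=cap(n,n+'1.png'); print(n,[k for k in c],c['fx'],c['cx'],c['cy'],np.round(c['pose'],3).tolist())
s=status.read_state(); print(s)
E
```

```text
pics
top ['image', 'fx', 'fy', 'cx', 'cy', 'pose'] 605.7839150628764 315.7223099896797 243.45517623553505 [[-0.017, 0.998, -0.067, 0.552], [-1.0, -0.015, 0.019, 0.009], [0.018, 0.067, 0.998, 1.226], [0.0, 0.0, 0.0, 1.0]]
scene ['image', 'fx', 'fy', 'cx', 'cy', 'pose'] 443.9761494654346 323.8334116926274 242.43559422676688 [[0.741, -0.335, 0.581, 1.108], [0.671, 0.39, -0.631, -0.546], [-0.015, 0.858, 0.514, 0.509], [0.0, 0.0, 0.0, 1.0]]
{'clock': 0.1, 'joint_pos': array([ 1.23419411,  0.62925951,  0.03847462,  1.51820179, -0.02700551,
        0.99627084, -0.0199964 ]), 'qvel': array([ 1.17087322e-03, -2.54055534e-03, -7.88444963e-04, -1.79136426e-03,
       -2.04489974e-03, -1.99828359e-04, -5.96334871e-05]), 'tau': array([ 4.29987878e-03, -5.50783968e+01,  1.14746768e+00, -1.87116587e+01,
       -5.23017591e-02,  1.91849819e-02,  5.79239918e-05]), 'position': array([ 0.17374465, -0.62577237,  0.20466397]), 'tool_rot': array([-8.00957878e-04,  9.90848430e-01,  1.34976787e-01, -1.23085634e-04]), 'ft_force': array([ 0.31361424, -0.22779921, -0.33368755]), 'ft_torque': array([ 0.00771987,  0.01518345, -0.01344018]), 'finger_force': 0.0, 'width': 0.0936732433582453}
```

View pics/top1.png

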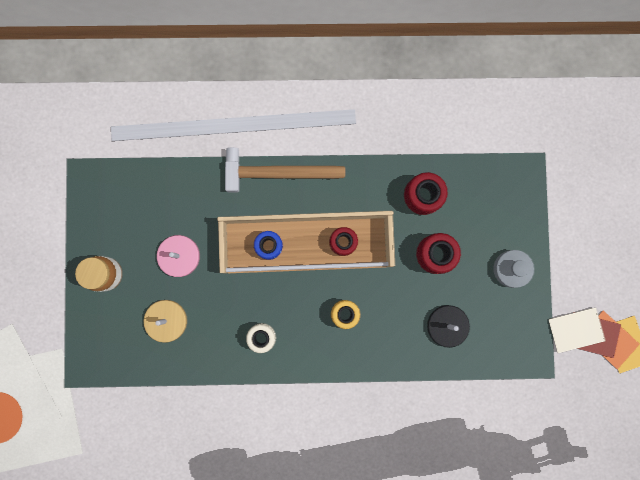

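View pics/scene1.png

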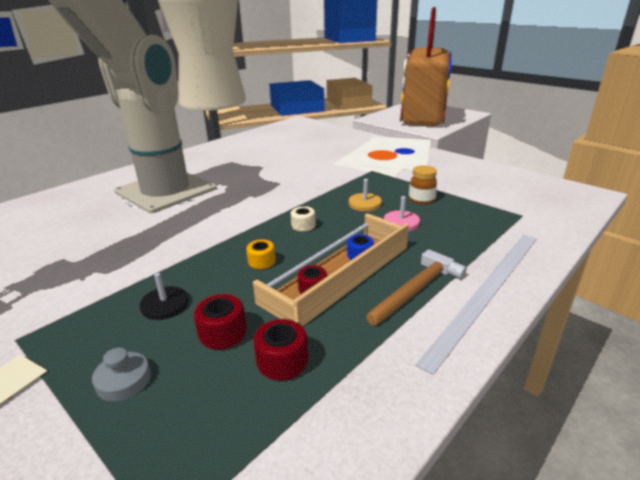

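The top view shows burgundy (343,241) and blue (268,245) in the rack, with mustard (346,314) and cream (261,338) on the mat. The brass foot is at (165,321) and the black foot at (448,326). The decoys are the pink stand (178,256) and two big burgundy reels (427,193) and (438,253).

```bash
cat >> h.py <<'E'
def blob(c,seed,lo,hi,r=30,close=9):
    hsv=cv2.cvtColor(c['image'],cv2.COLOR_RGB2HSV)
    lo,hi=np.array(lo),np.array(hi)
    if lo[0]<0:
        m=cv2.inRange(hsv,np.array([0,lo[1],lo[2]]),hi)|cv2.inRange(hsv,np.array([180+lo[0],lo[1],lo[2]]),np.array([180,hi[1],hi[2]]))
    else: m=cv2.inRange(hsv,lo,hi)
    w=np.zeros_like(m); cv2.circle(w,seed,r,255,-1); m&=w
    m=cv2.morphologyEx(m,cv2.MORPH_CLOSE,np.ones((close,close)))
    cs=cv2.findContours(m,cv2.RETR_EXTERNAL,cv2.CHAIN_APPROX_NONE)[0]
    k=max(cs,key=cv2.contourArea); h=cv2.convexHull(k)
    return cv2.minEnclosingCircle(h),cv2.fitEllipse(h),k
E
python3 - <<'E'
from h import *
c=cap('top')
hsv=cv2.cvtColor(c['image'],cv2.COLOR_RGB2HSV)
S={'burg':((343,241),(-8,130,40),(8,255,255),.044,22),'blue':((268,245),(105,120,40),(130,255,255),.044,22),
'must':((346,314),(15,130,100),(32,255,255),.044,25),'cream':((261,338),(15,15,150),(40,110,255),.044,25),
'brass':((165,321),(10,70,100),(32,255,255),.014,35),'black':((448,326),(0,0,0),(180,90,60),.014,32)}
for n,(s,lo,hi,z,r) in S.items():
    e,el,k=blob(c,s,lo,hi,r)
    ctr=onz(c,*el[0],z); d=np.mean(el[1])/c['fx']*(np.array(c['pose'])[2,3]-z)
    print(n,np.round(e[0],1),round(e[1],1),'ell',np.round(el[0],1),np.round(el[1],1),'xyz',np.round(ctr,4),'dia',round(d,4))
for n,uv in {'brasstip':(161,322),'blacktip':(454,327),'rackFL':(219,272),'rackFR':(394,266)}.items(): print(n,onz(c,*uv,.07 if 'tip' in n else .05))
E
```

```text
burg [343.3 241.2] 14.6 ell [343.2 241. ] [28.3 28.9] xyz [ 0.6356 -0.067   0.044 ] dia 0.0558
blue [267.8 244.7] 14.3 ell [267.8 244.8] [27.5 28.5] xyz [0.6305 0.0805 0.044 ] dia 0.0546
must [345. 314.] 14.4 ell [345.  314.1] [28.3 28.7] xyz [ 0.4933 -0.0678  0.044 ] dia 0.0556
cream [260.6 337.6] 14.9 ell [260.8 338. ] [28.  29.6] xyz [0.4501 0.0961 0.044 ] dia 0.0562
brass [164.8 321. ] 21.8 ell [164.7 320.7] [42.  43.4] xyz [0.4849 0.2878 0.014 ] dia 0.0855
black [445.3 325.4] 22.4 ell [446.5 325.6] [41.8 46.8] xyz [ 0.4655 -0.2718  0.014 ] dia 0.0887
brasstip [0.48576588 0.28191833 0.07      ]
blacktip [ 0.46652654 -0.27317423  0.07      ]
rackFL [0.57876915 0.17499572 0.05      ]
rackFR [ 0.58493838 -0.16461804  0.05      ]
```

The sizes match: reels are about 56 mm and feet about 85 mm. Next I square the tool and travel toward the burgundy reel.

Request:
jog_arm --deltas '[{"grip": 1,"offset": [0,0,0],"turn": 0.107},{"grip": 1,"offset": [0,0,0],"turn": 0.107},{"grip": 1,"offset": [0,0,0],"turn": 0.107},{"grip": 1,"offset": [0.24,-0.29,0],"turn": 0},{"grip": 1,"offset": [0.24,-0.29,0],"turn": 0},{"grip": 1,"offset": [0.24,-0.29,0],"turn": 0},{"grip": 1,"offset": [0.24,-0.29,0],"turn": 0},{"grip": 1,"offset": [0.24,-0.29,0],"turn": 0},{"grip": 1,"offset": [0.24,-0.29,0],"turn": 0},{"grip": 1,"offset": [0.24,-0.29,0],"turn": 0},{"grip": 1,"offset": [0.24,-0.29,0],"turn": 0},{"grip": 1,"offset": [0.24,-0.29,0],"turn": 0},{"grip": 1,"offset": [0.24,-0.29,0],"turn": 0},{"grip": 1,"offset": [0.24,-0.29,0],"turn": 0},{"grip": 1,"offset": [0.24,-0.29,0],"turn": 0},{"grip": 1,"offset": [0.24,-0.29,0],"turn": 0},{"grip": 1,"offset": [0.24,-0.29,0],"turn": 0},{"grip": 1,"offset": [0.24,-0.29,0],"turn": 0},{"grip": 1,"offset": [0.24,-0.29,0],"turn": 0},{"grip": 1,"offset": [0,0,0],"turn": 0}]' --grip_force 20

```text
clock: 1.82
position: [0.4786, -0.2428, 0.2052]
tool_rot: [-0.002, 1.0, 0.014, 0.001]
ft_force: [0.3, 0.6, -0.2]
width: 0.0942
finger_force: 0.0
```

Run:
```python
from h import *
c=cap('wrist','w1.png'); print(np.round(c['pose'],3).tolist(),c['fx'])
for p in [(.4655,-.2718,.014),(.4655,-.2718,.07),(.6356,-.067,.044)]: print(np.round(proj(c,p)))
```

```text
[[0.027, 0.969, 0.246, 0.549], [-1.0, 0.027, 0.001, -0.241], [-0.006, -0.246, 0.969, 0.385], [0.0, 0.0, 0.0, 1.0]] 354.22339825551444
[342. 229.]
[347. 242.]
[119.  40.]
```

View pics/w1.png

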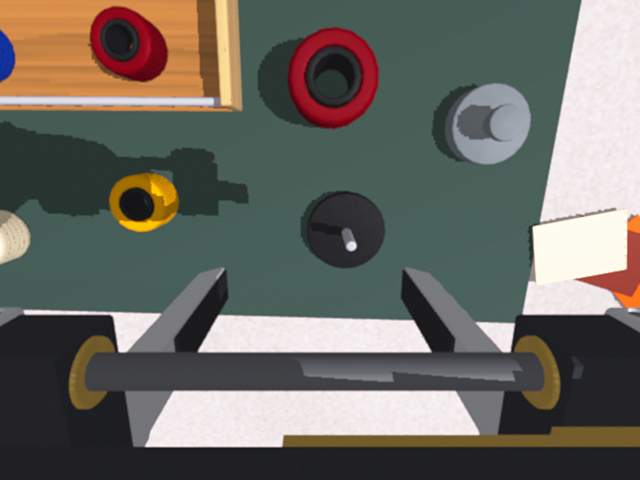

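Wrist view: the pin tip of the black stand is at (351,245), about 4 mm further to −y than the top view gave, and the burgundy reel is at (122,41) as predicted. Now over burgundy, down and grip.

Request:
jog_arm --deltas '[{"grip": 1,"offset": [0.25,-0.266,0],"turn": 0},{"grip": 1,"offset": [0.25,-0.266,0],"turn": 0},{"grip": 1,"offset": [0.25,-0.266,0],"turn": 0},{"grip": 1,"offset": [0.25,-0.266,0],"turn": 0},{"grip": 1,"offset": [0.25,-0.266,0],"turn": 0},{"grip": 1,"offset": [0.25,-0.266,0],"turn": 0},{"grip": 1,"offset": [0.25,-0.266,0],"turn": 0},{"grip": 1,"offset": [0.25,-0.266,0],"turn": 0},{"grip": 1,"offset": [0,0,0.3],"turn": 0},{"grip": 1,"offset": [0,0,0.3],"turn": 0},{"grip": 1,"offset": [0,0,0.3],"turn": 0},{"grip": 1,"offset": [0,0,0.2],"turn": 0},{"grip": 1,"offset": [0,0,0.2],"turn": 0},{"grip": 1,"offset": [0,0,0],"turn": 0}]'

```text
clock: 3.03
position: [0.6277, -0.0777, 0.098]
tool_rot: [0.0, 1.0, 0.009, -0.003]
ft_force: [-1.4, -0.3, -1.3]
width: 0.0938
finger_force: 0.0
```

Run:
```python
from h import *
s=status.read_state(); print(s['position'],s['ft_force'])
c=cap('wrist','w2.png')
for p in [(.635,-.0685,.044),(.485,.287,.07),(.6305,.08,.044)]: print(np.round(proj(c,p)))
```

```text
[ 0.6277415  -0.07769173  0.0979741 ] [-1.40051847 -0.27659724 -1.322012  ]
[302. 243.]
[-197.  446.]
[ 85. 245.]
```

View pics/w2.png

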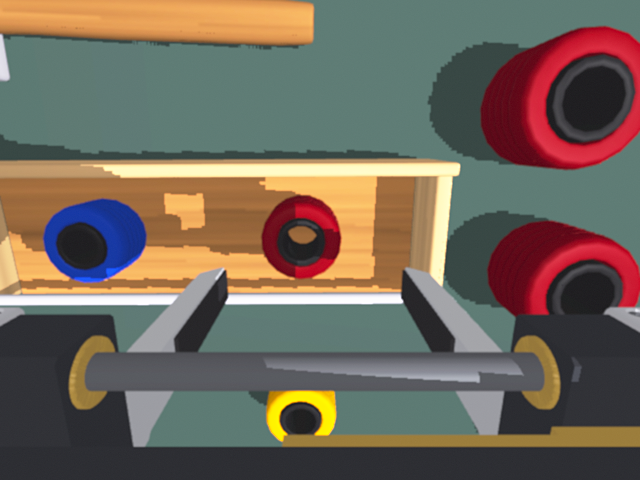

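The burgundy ring centres at (301,242), as predicted, and the TCP is about 1 cm short. I'll correct, descend and close.

Request:
jog_arm --deltas '[{"grip": 1,"offset": [0.09,-0.115,0],"turn": 0},{"grip": 1,"offset": [0,0,0.25],"turn": 0},{"grip": 1,"offset": [0,0,0.25],"turn": 0},{"grip": 1,"offset": [0,0,0.25],"turn": 0},{"grip": 1,"offset": [0,0,0.25],"turn": 0},{"grip": 1,"offset": [0,0,0],"turn": 0},{"grip": 1,"offset": [0,0,0],"turn": 0}]'

```text
clock: 3.67
position: [0.6385, -0.0666, 0.022]
tool_rot: [-0.0, 1.0, 0.009, 0.0]
ft_force: [-0.1, 0.3, 1.5]
width: 0.0941
finger_force: 0.0
```

Request:
jog_arm --deltas '[{"grip": 1,"offset": [-0.04,0,0.1],"turn": 0},{"grip": 1,"offset": [0,0,0],"turn": 0},{"grip": 0.3,"offset": [0,0,0],"turn": 0},{"grip": 0.3,"offset": [0,0,0],"turn": 0},{"grip": 0.3,"offset": [0,0,0],"turn": 0},{"grip": 0.3,"offset": [0,0,0],"turn": 0},{"grip": 0.3,"offset": [0,0,0],"turn": 0},{"grip": 0.3,"offset": [0,0,0],"turn": 0}]' --grip_force 20

```text
clock: 4.33
position: [0.6349, -0.0671, 0.0137]
tool_rot: [0.0, 1.0, 0.009, 0.0]
ft_force: [-0.5, -1.2, 1.2]
width: 0.0576
finger_force: 0.5
```

Request:
jog_arm --deltas '[{"grip": 0.3,"offset": [0,0,0],"turn": 0},{"grip": 0.3,"offset": [0,0,0],"turn": 0},{"grip": 0.3,"offset": [0,0,-0.1],"turn": 0},{"grip": 0.3,"offset": [0,0,-0.3],"turn": 0},{"grip": 0.3,"offset": [0,0,-0.35],"turn": 0},{"grip": 0.3,"offset": [0,0,-0.35],"turn": 0},{"grip": 0.3,"offset": [0,0,-0.35],"turn": 0},{"grip": 0.3,"offset": [0,0,-0.2],"turn": 0},{"grip": 0.3,"offset": [0,0,0],"turn": 0}]'

```text
clock: 5.08
position: [0.6375, -0.0672, 0.15]
tool_rot: [0.0, 1.0, 0.009, 0.004]
ft_force: [1.3, -0.3, 0.1]
width: 0.0561
finger_force: 20.0
```

Request:
jog_arm --deltas '[{"grip": 0.3,"offset": [-0.06,-0.15,0],"turn": 0},{"grip": 0.3,"offset": [-0.12,-0.3,0],"turn": 0},{"grip": 0.3,"offset": [-0.12,-0.3,0],"turn": 0},{"grip": 0.3,"offset": [-0.12,-0.3,0],"turn": 0},{"grip": 0.3,"offset": [-0.12,-0.3,0],"turn": 0},{"grip": 0.3,"offset": [-0.12,-0.3,0],"turn": 0},{"grip": 0.3,"offset": [-0.12,-0.3,0],"turn": 0},{"grip": 0.3,"offset": [-0.12,-0.3,0],"turn": 0},{"grip": 0.3,"offset": [-0.12,-0.3,0],"turn": 0},{"grip": 0.3,"offset": [-0.12,-0.3,0],"turn": 0},{"grip": 0.3,"offset": [-0.12,-0.3,0],"turn": 0},{"grip": 0.3,"offset": [-0.12,-0.3,0],"turn": 0},{"grip": 0.3,"offset": [-0.12,-0.3,0],"turn": 0},{"grip": 0.3,"offset": [-0.12,-0.3,0],"turn": 0},{"grip": 0.3,"offset": [-0.1,-0.2,0],"turn": 0},{"grip": 0.3,"offset": [-0.04,-0.15,0],"turn": 0},{"grip": 0.3,"offset": [0,0,0],"turn": 0},{"grip": 0.3,"offset": [0,0,0],"turn": 0}]'

```text
clock: 6.58
position: [0.4866, 0.2821, 0.1445]
tool_rot: [0.001, 1.0, 0.01, -0.001]
ft_force: [-0.3, -0.4, -1.3]
width: 0.0562
finger_force: 20.0
```

Run:
```python
from h import *
s=status.read_state(); print(s['position'])
c=cap('wrist','w3.png')
for p in [(.485,.2878,.014),(.485,.2878,.07)]: print(np.round(proj(c,p)))
t=cap('top'); 
for p in [(.485,.2878,.07)]: print('top',np.round(proj(t,p)))
```

```text
[0.4865764  0.2820671  0.14451405]
[308. 230.]
[307. 247.]
top [158. 322.]
```

View pics/w3.png

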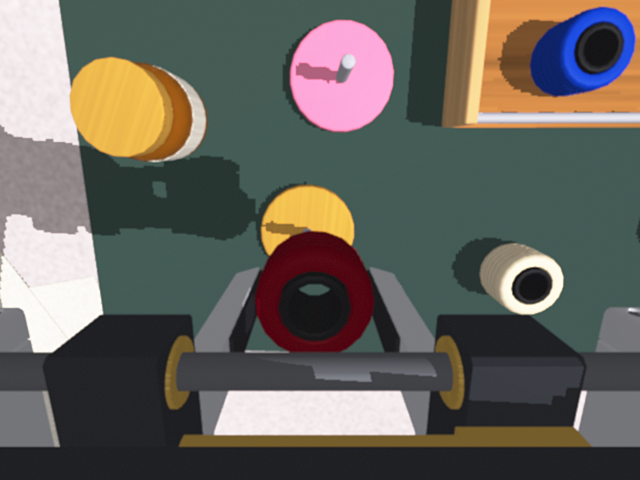

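The brass foot centre is at (308,229), which matches the estimate. The burgundy reel is held upright at (315,300). I'll nudge over the pin and lower.

Request:
jog_arm --deltas '[{"grip": 0.3,"offset": [-0.02,-0.07,0],"turn": 0},{"grip": 0.3,"offset": [0,0,0],"turn": 0},{"grip": 0.3,"offset": [0,0,0.2],"turn": 0},{"grip": 0.3,"offset": [0,0,0.2],"turn": 0},{"grip": 0.3,"offset": [0,0,0.2],"turn": 0},{"grip": 0.3,"offset": [0,0,0.2],"turn": 0},{"grip": 0.3,"offset": [0,0,0],"turn": 0},{"grip": 0.3,"offset": [0,0,0],"turn": 0}]'

```text
clock: 7.35
position: [0.4855, 0.2872, 0.0811]
tool_rot: [0.0, 1.0, 0.009, -0.001]
ft_force: [-0.3, 0.5, -1.1]
width: 0.0559
finger_force: 20.0
```

Run:
```python
from h import *
c=cap('wrist','w4.png'); cv2.imwrite('pics/w4c.png',cv2.resize(cv2.cvtColor(c['image'][200:380,220:420],cv2.COLOR_RGB2BGR),None,fx=3,fy=3))
```

```text
(no output)
```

View pics/w4c.png

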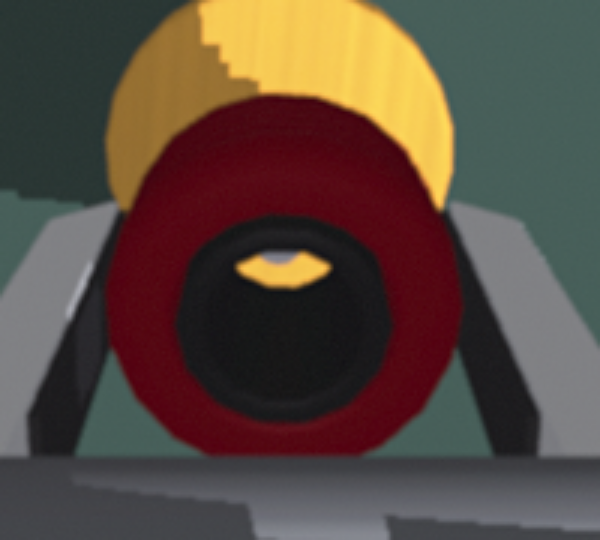

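The pin shows inside the bore, laterally centred at crop (280,258). Lowering.

Request:
jog_arm --deltas '[{"grip": 0.3,"offset": [0,0,0.15],"turn": 0},{"grip": 0.3,"offset": [0,0,0.15],"turn": 0},{"grip": 0.3,"offset": [0,0,0.15],"turn": 0},{"grip": 0.3,"offset": [0,0,0.15],"turn": 0},{"grip": 0.3,"offset": [0,0,0],"turn": 0},{"grip": 0.3,"offset": [0,0,0.04],"turn": 0},{"grip": 0.3,"offset": [0,0,0],"turn": 0}]'

```text
clock: 7.98
position: [0.4858, 0.2879, 0.0302]
tool_rot: [0.0, 1.0, 0.009, 0.0]
ft_force: [-0.9, 0.4, -0.1]
width: 0.0561
finger_force: 20.0
```

Request:
jog_arm --deltas '[{"grip": 0.3,"offset": [0,0,0.03],"turn": 0},{"grip": 0.3,"offset": [0,0,0],"turn": 0},{"grip": 0.9,"offset": [0,0,0],"turn": 0},{"grip": 0.9,"offset": [0,0,0],"turn": 0},{"grip": 0.9,"offset": [0,0,0],"turn": 0},{"grip": 0.9,"offset": [0,0,0],"turn": 0},{"grip": 0.9,"offset": [0,0,-0.1],"turn": 0},{"grip": 0.9,"offset": [0,0,-0.3],"turn": 0},{"grip": 0.9,"offset": [0,0,-0.4],"turn": 0},{"grip": 0.9,"offset": [0,0,-0.4],"turn": 0},{"grip": 0.9,"offset": [0,0,-0.3],"turn": 0},{"grip": 0.9,"offset": [0,0,0],"turn": 0}]'

```text
clock: 8.98
position: [0.4889, 0.2897, 0.1535]
tool_rot: [-0.003, 1.0, 0.009, 0.004]
ft_force: [0.1, 1.0, 0.2]
width: 0.0845
finger_force: 0.0
```

Request:
jog_arm --deltas '[{"grip": 0.9,"offset": [0,0.15,0],"turn": 0},{"grip": 0.9,"offset": [0,0.3,0],"turn": 0},{"grip": 0.9,"offset": [0,0.3,0],"turn": 0},{"grip": 0.9,"offset": [0,0.3,0],"turn": 0},{"grip": 0.9,"offset": [0,0.3,0],"turn": 0},{"grip": 0.9,"offset": [0,0.3,0],"turn": 0},{"grip": 0.9,"offset": [0,0.3,0],"turn": 0},{"grip": 0.9,"offset": [0,0.3,0],"turn": 0},{"grip": 0.9,"offset": [0,0.3,0],"turn": 0},{"grip": 0.9,"offset": [0,0.3,0],"turn": 0},{"grip": 0.9,"offset": [0,0.3,0],"turn": 0},{"grip": 0.9,"offset": [0,0.3,0],"turn": 0},{"grip": 0.9,"offset": [0,0.3,0],"turn": 0},{"grip": 0.9,"offset": [0,0.3,0],"turn": 0},{"grip": 0.9,"offset": [0,0.3,0],"turn": 0},{"grip": 0.9,"offset": [0.02,0.1,0],"turn": 0},{"grip": 0.9,"offset": [0,0,0],"turn": 0},{"grip": 0.9,"offset": [0,0,0],"turn": 0}]'

```text
clock: 10.48
position: [0.4932, -0.0675, 0.1472]
tool_rot: [-0.0, 1.0, 0.009, -0.001]
ft_force: [-0.0, -0.1, 1.4]
width: 0.0846
finger_force: 0.0
```

Run:
```python
from h import *
s=status.read_state(); print(s['position'],s['tool_rot'])
t=cap('top','t2.png'); e,el,k=blob(t,(160,322),(-8,130,40),(8,255,255),35); print('burg',np.round(el,1) if 0 else el, onz(t,*el[0],.058))
c=cap('wrist'); p=proj(c,(.4935,-.0685,.044)); print(p)
e,el,k=blob(c,tuple(int(x) for x in p),(15,130,100),(32,255,255),90); print(el)
cv2.imwrite('pics/c5.png',cv2.cvtColor(np.hstack([cv2.resize(t['image'][270:370,100:220],(400,333)),cv2.resize(c['image'],(400,333))]),cv2.COLOR_RGB2BGR))
```

```text
[ 0.49321137 -0.06753017  0.14724271] [-4.01596272e-04  9.99958764e-01  9.04079082e-03 -7.57443357e-04]
burg ((161.33920288085938, 320.0180969238281), (28.892372131347656, 31.93316650390625), 68.93082427978516) [0.48882369 0.28410922 0.058     ]
(np.float64(317.5609191738986), np.float64(235.62879071114907))
((317.35125732421875, 234.48963928222656), (67.01588439941406, 70.60797882080078), 179.8490447998047)
```

View pics/c5.png

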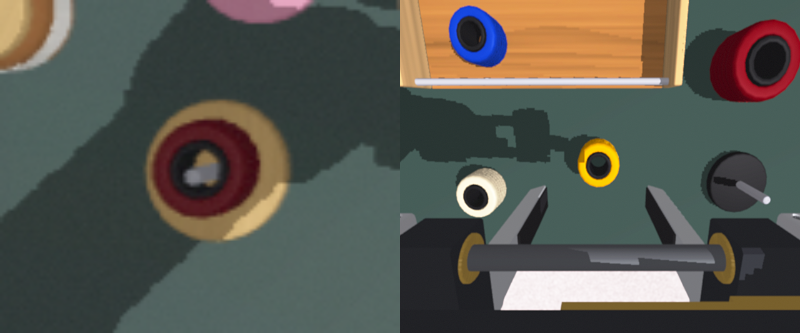

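Burgundy is over the brass pin and seated. Mustard is right below the gripper, so I pick it up.

Request:
jog_arm --deltas '[{"grip": 0.9,"offset": [0,0.01,0.3],"turn": 0},{"grip": 0.9,"offset": [0,0,0.3],"turn": 0},{"grip": 0.9,"offset": [0,0,0.3],"turn": 0},{"grip": 0.9,"offset": [0,0,0.3],"turn": 0},{"grip": 0.9,"offset": [0,0,0.3],"turn": 0},{"grip": 0.9,"offset": [0,0,0.16],"turn": 0},{"grip": 0.9,"offset": [0,0,0],"turn": 0},{"grip": 0.9,"offset": [0,0,0],"turn": 0},{"grip": 0.3,"offset": [0,0,0],"turn": 0},{"grip": 0.3,"offset": [0,0,0],"turn": 0},{"grip": 0.3,"offset": [0,0,0],"turn": 0},{"grip": 0.3,"offset": [0,0,0],"turn": 0},{"grip": 0.3,"offset": [0,0,0],"turn": 0},{"grip": 0.3,"offset": [0,0,0],"turn": 0},{"grip": 0.3,"offset": [0,0,0],"turn": 0}]'

```text
clock: 11.83
position: [0.4945, -0.0688, 0.0158]
tool_rot: [0.0, 1.0, 0.009, 0.001]
ft_force: [-0.5, 0.2, 6.6]
width: 0.0566
finger_force: 20.0
```

Request:
jog_arm --deltas '[{"grip": 0.3,"offset": [0,0,-0.1],"turn": 0},{"grip": 0.3,"offset": [0,0,-0.3],"turn": 0},{"grip": 0.3,"offset": [0,0,-0.4],"turn": 0},{"grip": 0.3,"offset": [0,0,-0.4],"turn": 0},{"grip": 0.3,"offset": [0,-0.15,-0.3],"turn": 0},{"grip": 0.3,"offset": [0,-0.3,-0.2],"turn": 0},{"grip": 0.3,"offset": [0,-0.3,0],"turn": 0},{"grip": 0.3,"offset": [0,-0.3,0],"turn": 0},{"grip": 0.3,"offset": [0,-0.3,0],"turn": 0},{"grip": 0.3,"offset": [0,-0.3,0],"turn": 0},{"grip": 0.3,"offset": [0,-0.3,0],"turn": 0},{"grip": 0.3,"offset": [0,-0.3,0],"turn": 0},{"grip": 0.3,"offset": [0,-0.3,0],"turn": 0},{"grip": 0.3,"offset": [0,-0.3,0],"turn": 0},{"grip": 0.3,"offset": [0,-0.3,0],"turn": 0},{"grip": 0.3,"offset": [0,-0.3,0],"turn": 0},{"grip": 0.3,"offset": [0,-0.3,0],"turn": 0},{"grip": 0.3,"offset": [0,-0.3,0],"turn": 0},{"grip": 0.3,"offset": [0,-0.3,0],"turn": 0},{"grip": 0.3,"offset": [-0.03,-0.1,0],"turn": 0}]'

```text
clock: 13.5
position: [0.4842, 0.2915, 0.1512]
tool_rot: [-0.001, 1.0, 0.011, 0.0]
ft_force: [0.3, 1.2, -1.2]
width: 0.0568
finger_force: 20.0
```

Request:
jog_arm --deltas '[{"grip": 0.3,"offset": [0,0,0],"turn": 0},{"grip": 0.3,"offset": [0,0,0],"turn": 0}]'

```text
clock: 13.67
position: [0.4844, 0.2859, 0.151]
tool_rot: [0.001, 1.0, 0.009, -0.0]
ft_force: [-0.4, -0.1, -1.4]
width: 0.0562
finger_force: 20.0
```

Request:
jog_arm --deltas '[{"grip": 0.3,"offset": [0.01,-0.02,0.2],"turn": 0},{"grip": 0.3,"offset": [0,0,0.2],"turn": 0},{"grip": 0.3,"offset": [0,0,0.2],"turn": 0},{"grip": 0.3,"offset": [0,0,0.15],"turn": 0},{"grip": 0.3,"offset": [0,0,0.1],"turn": 0},{"grip": 0.3,"offset": [0,0,0.05],"turn": 0},{"grip": 0.3,"offset": [0,0,0],"turn": 0}]'

```text
clock: 14.25
position: [0.4856, 0.2871, 0.0786]
tool_rot: [0.001, 1.0, 0.008, -0.001]
ft_force: [-0.7, -0.4, -1.7]
width: 0.0561
finger_force: 20.0
```

Request:
jog_arm --deltas '[{"grip": 0.3,"offset": [0,0,0.04],"turn": 0},{"grip": 0.3,"offset": [0,0,0],"turn": 0}]'

```text
clock: 14.42
position: [0.486, 0.2885, 0.0762]
tool_rot: [-0.0, 1.0, 0.009, 0.0]
ft_force: [-0.2, 0.8, -1.7]
width: 0.0564
finger_force: 20.0
```

Request:
jog_arm --deltas '[{"grip": 0.3,"offset": [0,0,0.03],"turn": 0},{"grip": 0.3,"offset": [0,0,0],"turn": 0},{"grip": 0.3,"offset": [0,0,0],"turn": 0}]'

```text
clock: 14.67
position: [0.4861, 0.2889, 0.0738]
tool_rot: [-0.0, 1.0, 0.009, 0.0]
ft_force: [0.8, 0.6, -0.2]
width: 0.0565
finger_force: 20.0
```

Request:
jog_arm --deltas '[{"grip": 0.9,"offset": [0,0,0],"turn": 0},{"grip": 0.9,"offset": [0,0,0],"turn": 0},{"grip": 0.9,"offset": [0,0,0],"turn": 0},{"grip": 0.9,"offset": [0,0,0],"turn": 0},{"grip": 0.9,"offset": [0,0,-0.1],"turn": 0},{"grip": 0.9,"offset": [0,0,-0.3],"turn": 0},{"grip": 0.9,"offset": [0,0,-0.3],"turn": 0},{"grip": 0.9,"offset": [0,0,-0.3],"turn": 0},{"grip": 0.9,"offset": [0.195,0.293,0],"turn": 0},{"grip": 0.9,"offset": [0.195,0.293,0],"turn": 0},{"grip": 0.9,"offset": [0.195,0.293,0],"turn": 0},{"grip": 0.9,"offset": [0.195,0.293,0],"turn": 0},{"grip": 0.9,"offset": [0.195,0.293,0],"turn": 0},{"grip": 0.9,"offset": [0.195,0.293,0],"turn": 0},{"grip": 0.9,"offset": [0.195,0.293,0],"turn": 0},{"grip": 0.9,"offset": [0.195,0.293,0],"turn": 0},{"grip": 0.9,"offset": [0.195,0.293,0],"turn": 0},{"grip": 0.9,"offset": [0,0,0],"turn": 0},{"grip": 0.9,"offset": [0,0,0],"turn": 0}]'

```text
clock: 16.25
position: [0.6306, 0.078, 0.1539]
tool_rot: [0.0, 1.0, 0.007, 0.0]
ft_force: [-0.6, 0.5, 0.4]
width: 0.0846
finger_force: 0.0
```

Run:
```python
from h import *
s=status.read_state(); print(s['position'],s['tool_rot'])
t=cap('top'); sc=cap('scene'); c=cap('wrist')
e,el,k=blob(t,(160,322),(15,190,100),(32,255,255),35); print('must',el,onz(t,*el[0],.102))
p=proj(c,(.6305,.08,.044)); print(p)
e,el,k=blob(c,tuple(int(x) for x in p),(105,120,40),(130,255,255),90); print(el)
f=lambda im:cv2.resize(im,(400,333))
cv2.imwrite('pics/c6.png',cv2.cvtColor(np.hstack([f(t['image'][270:370,100:220]),f(sc['image'][150:250,310:430])]),cv2.COLOR_RGB2BGR))
```

```text
[0.63063561 0.07802069 0.15386044] [4.16270143e-04 9.99972579e-01 7.38887605e-03 2.70316844e-04]Traceback (most recent call last):
  File "<stdin>", line 4, in <module>
  File "h.py", line 24, in blob
    k=max(cs,key=cv2.contourArea); h=cv2.convexHull(k)
ValueError: max() iterable argument is empty
```

Run:
```python
from h import *
t=cap('top'); sc=cap('scene'); c=cap('wrist')
p=proj(c,(.6305,.08,.044)); print(p)
e,el,k=blob(c,tuple(int(x) for x in p),(105,120,40),(130,255,255),90); print(el)
f=lambda im:cv2.resize(im,(400,333))
cv2.imwrite('pics/c6.png',cv2.cvtColor(np.hstack([f(t['image'][270:370,100:220]),f(sc['image'][150:250,310:430])]),cv2.COLOR_RGB2BGR))
```

```text
(np.float64(317.8501938588316), np.float64(232.69446525016647))
((315.3789367675781, 229.56312561035156), (64.02185821533203, 67.61167907714844), 175.74468994140625)
```

View pics/c6.png

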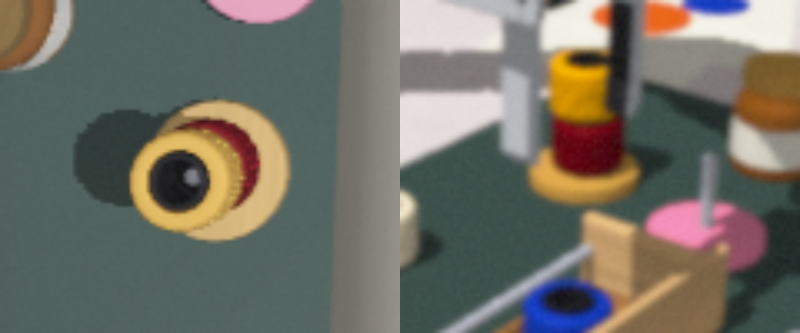

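The brass stack looks right: mustard sits squarely on burgundy, with the pin in the bore. Blue is under the gripper, so I pick it.

Request:
jog_arm --deltas '[{"grip": 0.9,"offset": [0.01,-0.035,0.2],"turn": 0},{"grip": 0.9,"offset": [0,0,0.3],"turn": 0},{"grip": 0.9,"offset": [0,0,0.3],"turn": 0},{"grip": 0.9,"offset": [0,0,0.3],"turn": 0},{"grip": 0.9,"offset": [0,0,0.3],"turn": 0},{"grip": 0.9,"offset": [0,0,0.3],"turn": 0},{"grip": 0.9,"offset": [0,0,0],"turn": 0},{"grip": 0.9,"offset": [0,0,0.03],"turn": 0},{"grip": 0.3,"offset": [0,0,0],"turn": 0},{"grip": 0.3,"offset": [0,0,0],"turn": 0},{"grip": 0.3,"offset": [0,0,0],"turn": 0},{"grip": 0.3,"offset": [0,0,0],"turn": 0},{"grip": 0.3,"offset": [0,0,0],"turn": 0},{"grip": 0.3,"offset": [0,0,0],"turn": 0},{"grip": 0.3,"offset": [0,0,0],"turn": 0}]'

```text
clock: 17.8
position: [0.6316, 0.0828, 0.0163]
tool_rot: [0.0, 1.0, 0.009, 0.001]
ft_force: [-0.2, -1.7, 5.7]
width: 0.0563
finger_force: 20.0
```

Request:
jog_arm --deltas '[{"grip": 0.3,"offset": [0,0,-0.1],"turn": 0},{"grip": 0.3,"offset": [0,0,-0.3],"turn": 0},{"grip": 0.3,"offset": [0,0,-0.35],"turn": 0},{"grip": 0.3,"offset": [0,0,-0.35],"turn": 0},{"grip": 0.3,"offset": [0,0,-0.35],"turn": 0},{"grip": 0.3,"offset": [0,0,-0.25],"turn": 0},{"grip": 0.3,"offset": [-0.07,0.15,0],"turn": 0},{"grip": 0.3,"offset": [-0.145,0.296,0],"turn": 0},{"grip": 0.3,"offset": [-0.145,0.296,0],"turn": 0},{"grip": 0.3,"offset": [-0.145,0.296,0],"turn": 0},{"grip": 0.3,"offset": [-0.145,0.296,0],"turn": 0},{"grip": 0.3,"offset": [-0.145,0.296,0],"turn": 0},{"grip": 0.3,"offset": [-0.145,0.296,0],"turn": 0},{"grip": 0.3,"offset": [-0.145,0.296,0],"turn": 0},{"grip": 0.3,"offset": [-0.145,0.296,0],"turn": 0},{"grip": 0.3,"offset": [-0.145,0.296,0],"turn": 0},{"grip": 0.3,"offset": [-0.145,0.296,0],"turn": 0},{"grip": 0.3,"offset": [-0.145,0.296,0],"turn": 0},{"grip": 0.3,"offset": [-0.145,0.296,0],"turn": 0},{"grip": 0.3,"offset": [-0.145,0.296,0],"turn": 0}]'

```text
clock: 19.47
position: [0.478, -0.2405, 0.1502]
tool_rot: [-0.0, 1.0, 0.009, -0.001]
ft_force: [0.6, -0.1, -1.3]
width: 0.0564
finger_force: 20.0
```

Request:
jog_arm --deltas '[{"grip": 0.3,"offset": [-0.14,0.29,0],"turn": 0},{"grip": 0.3,"offset": [-0.08,0.15,0],"turn": 0},{"grip": 0.3,"offset": [0,0,0],"turn": 0},{"grip": 0.3,"offset": [0,0,0],"turn": 0}]'

```text
clock: 19.8
position: [0.462, -0.2752, 0.1504]
tool_rot: [-0.001, 1.0, 0.008, -0.001]
ft_force: [0.5, -0.0, -1.4]
width: 0.0568
finger_force: 20.0
```

Run:
```python
from h import *
s=status.read_state(); print(s['position'],s['tool_rot'])
c=cap('wrist','w7.png')
for p in [(.464,-.2755,.014),(.464,-.2755,.07)]: print(np.round(proj(c,p)))
```

```text
[ 0.46197375 -0.2751771   0.15035083] [-5.40524728e-04  9.99965921e-01  8.20195986e-03 -7.69370209e-04]
[316. 225.]
[316. 241.]
```

View pics/w7.png

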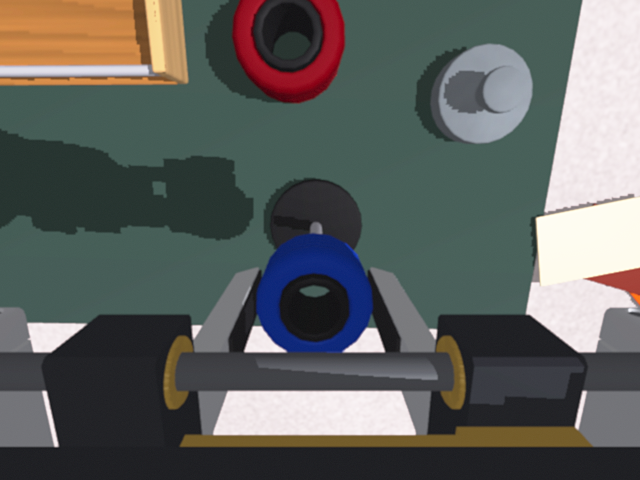

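The black foot is centred at (316,225), as predicted, and blue is held upright. Lowering onto the pin.

Request:
jog_arm --deltas '[{"grip": 0.3,"offset": [0.025,0,0],"turn": 0},{"grip": 0.3,"offset": [0,0,0.2],"turn": 0},{"grip": 0.3,"offset": [0,0,0.2],"turn": 0},{"grip": 0.3,"offset": [0,0,0.2],"turn": 0},{"grip": 0.3,"offset": [0,0,0.15],"turn": 0},{"grip": 0.3,"offset": [0,0,0],"turn": 0},{"grip": 0.3,"offset": [0,0,0],"turn": 0}]'

```text
clock: 20.43
position: [0.4658, -0.2735, 0.0906]
tool_rot: [-0.001, 1.0, 0.01, -0.0]
ft_force: [-0.7, 0.3, -0.7]
width: 0.056
finger_force: 20.0
```

Request:
jog_arm --deltas '[{"grip": 0.3,"offset": [0,0,0.15],"turn": 0},{"grip": 0.3,"offset": [0,0,0.15],"turn": 0},{"grip": 0.3,"offset": [0,0,0.15],"turn": 0},{"grip": 0.3,"offset": [0,0,0.15],"turn": 0},{"grip": 0.3,"offset": [0,0,0.1],"turn": 0},{"grip": 0.3,"offset": [0,0,0],"turn": 0},{"grip": 0.3,"offset": [0,0,0],"turn": 0}]'

```text
clock: 21.02
position: [0.4658, -0.2748, 0.0355]
tool_rot: [0.0, 1.0, 0.01, 0.0]
ft_force: [-0.3, -0.2, -0.5]
width: 0.0568
finger_force: 20.0
```

Request:
jog_arm --deltas '[{"grip": 0.3,"offset": [0,0,0.04],"turn": 0},{"grip": 0.3,"offset": [0,0,0.025],"turn": 0},{"grip": 0.3,"offset": [0,0,0],"turn": 0},{"grip": 0.9,"offset": [0,0,0],"turn": 0},{"grip": 0.9,"offset": [0,0,0],"turn": 0},{"grip": 0.9,"offset": [0,0,0],"turn": 0},{"grip": 0.9,"offset": [0,0,0],"turn": 0}]'

```text
clock: 21.6
position: [0.4654, -0.2751, 0.03]
tool_rot: [0.0, 1.0, 0.009, 0.0]
ft_force: [-0.5, 0.2, -0.6]
width: 0.08
finger_force: 0.0
```

Request:
jog_arm --deltas '[{"grip": 0.9,"offset": [0,0,-0.1],"turn": 0},{"grip": 0.9,"offset": [0,0,-0.3],"turn": 0},{"grip": 0.9,"offset": [0,0,-0.4],"turn": 0},{"grip": 0.9,"offset": [0,0,-0.4],"turn": 0},{"grip": 0.9,"offset": [0,-0.15,-0.3],"turn": 0},{"grip": 0.9,"offset": [0,-0.3,0],"turn": 0},{"grip": 0.9,"offset": [0,-0.3,0],"turn": 0},{"grip": 0.9,"offset": [0,-0.3,0],"turn": 0},{"grip": 0.9,"offset": [0,-0.3,0],"turn": 0},{"grip": 0.9,"offset": [0,-0.3,0],"turn": 0},{"grip": 0.9,"offset": [0,-0.3,0],"turn": 0},{"grip": 0.9,"offset": [0,-0.3,0],"turn": 0},{"grip": 0.9,"offset": [0,-0.3,0],"turn": 0},{"grip": 0.9,"offset": [0,-0.3,0],"turn": 0},{"grip": 0.9,"offset": [0,-0.3,0],"turn": 0},{"grip": 0.9,"offset": [0,-0.3,0],"turn": 0},{"grip": 0.9,"offset": [0,-0.3,0],"turn": 0},{"grip": 0.9,"offset": [-0.03,-0.3,0],"turn": 0},{"grip": 0.9,"offset": [-0.03,-0.3,0],"turn": 0},{"grip": 0.9,"offset": [-0.03,-0.2,0],"turn": 0}]'

```text
clock: 23.27
position: [0.4512, 0.0914, 0.1505]
tool_rot: [-0.001, 1.0, 0.01, 0.0]
ft_force: [-1.2, 1.4, 0.1]
width: 0.0846
finger_force: 0.0
```

Request:
jog_arm --deltas '[{"grip": 0.9,"offset": [-0.02,-0.09,0],"turn": 0},{"grip": 0.9,"offset": [0,0,0],"turn": 0},{"grip": 0.9,"offset": [0,0,0],"turn": 0}]'

```text
clock: 23.52
position: [0.4498, 0.0954, 0.1502]
tool_rot: [0.0, 1.0, 0.009, 0.0]
ft_force: [0.0, -0.6, 0.0]
width: 0.0847
finger_force: 0.0
```

Run:
```python
from h import *
s=status.read_state(); print(s['position'],s['tool_rot'])
t=cap('top'); sc=cap('scene'); c=cap('wrist')
p=proj(c,(.450,.0955,.044)); print(p)
f=lambda im:cv2.resize(im,(266,222))
cv2.imwrite('pics/c8.png',cv2.cvtColor(np.hstack([f(t['image'][275:375,390:510]),f(sc['image'][220:340,90:234]),f(c['image'])]),cv2.COLOR_RGB2BGR))
e,el,k=blob(c,tuple(int(x) for x in p),(10,15,150),(40,110,255),70); print(el)
e,el,k=blob(t,(452,327),(105,120,40),(130,255,255),35); print(onz(t,*el[0],.058),el)
```

```text
[0.44978202 0.09537525 0.15019695] [2.19358361e-04 9.99956352e-01 9.33782371e-03 2.26972692e-04]
(np.float64(313.8129022305087), np.float64(234.98632993966334))
((311.3424987792969, 234.72341918945312), (64.8333511352539, 68.94002532958984), 20.738798141479492)
[ 0.46701302 -0.27057794  0.058     ] ((451.11663818359375, 326.3314514160156), (29.40423011779785, 33.00157165527344), 106.54511260986328)
```

View pics/c8.png

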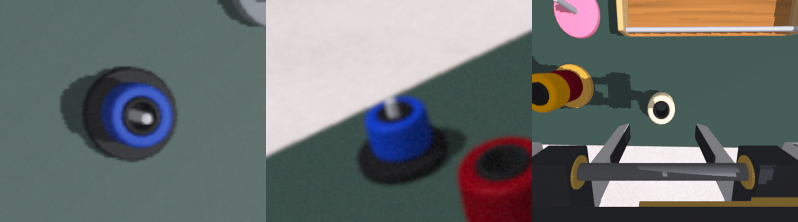

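Blue is seated flat on the black stand with the pin through it, and cream is below the gripper. Picking it up.

Request:
jog_arm --deltas '[{"grip": 0.9,"offset": [0,-0.02,0.2],"turn": 0},{"grip": 0.9,"offset": [0,0,0.3],"turn": 0},{"grip": 0.9,"offset": [0,0,0.3],"turn": 0},{"grip": 0.9,"offset": [0,0,0.3],"turn": 0},{"grip": 0.9,"offset": [0,0,0.3],"turn": 0},{"grip": 0.9,"offset": [0,0,0.27],"turn": 0},{"grip": 0.9,"offset": [0,0,0],"turn": 0},{"grip": 0.9,"offset": [0,0,0],"turn": 0},{"grip": 0.3,"offset": [0,0,0],"turn": 0},{"grip": 0.3,"offset": [0,0,0],"turn": 0},{"grip": 0.3,"offset": [0,0,0],"turn": 0},{"grip": 0.3,"offset": [0,0,0],"turn": 0},{"grip": 0.3,"offset": [0,0,0],"turn": 0},{"grip": 0.3,"offset": [0,0,0],"turn": 0},{"grip": 0.3,"offset": [0,0,0],"turn": 0}]'

```text
clock: 24.92
position: [0.4502, 0.0977, 0.0171]
tool_rot: [-0.0, 1.0, 0.009, 0.001]
ft_force: [-0.1, 0.0, 7.2]
width: 0.0561
finger_force: 20.0
```

Request:
jog_arm --deltas '[{"grip": 0.3,"offset": [0,0,-0.1],"turn": 0},{"grip": 0.3,"offset": [0,0,-0.3],"turn": 0},{"grip": 0.3,"offset": [0,0,-0.4],"turn": 0},{"grip": 0.3,"offset": [0,0,-0.4],"turn": 0},{"grip": 0.3,"offset": [0,0.15,-0.3],"turn": 0},{"grip": 0.3,"offset": [0,0.3,-0.2],"turn": 0},{"grip": 0.3,"offset": [0,0.3,0],"turn": 0},{"grip": 0.3,"offset": [0,0.3,0],"turn": 0},{"grip": 0.3,"offset": [0,0.3,0],"turn": 0},{"grip": 0.3,"offset": [0,0.3,0],"turn": 0},{"grip": 0.3,"offset": [0,0.3,0],"turn": 0},{"grip": 0.3,"offset": [0,0.3,0],"turn": 0},{"grip": 0.3,"offset": [0,0.3,0],"turn": 0},{"grip": 0.3,"offset": [0,0.3,0],"turn": 0},{"grip": 0.3,"offset": [0,0.3,0],"turn": 0},{"grip": 0.3,"offset": [0,0.3,0],"turn": 0},{"grip": 0.3,"offset": [0,0.3,0],"turn": 0},{"grip": 0.3,"offset": [0.03,0.3,0],"turn": 0},{"grip": 0.3,"offset": [0.03,0.3,0],"turn": 0},{"grip": 0.3,"offset": [0.02,0.2,0],"turn": 0}]'

```text
clock: 26.58
position: [0.4623, -0.2688, 0.1527]
tool_rot: [0.001, 1.0, 0.008, 0.0]
ft_force: [-0.4, -0.9, -1.4]
width: 0.0559
finger_force: 20.0
```

Request:
jog_arm --deltas '[{"grip": 0.3,"offset": [0.02,0.11,0],"turn": 0},{"grip": 0.3,"offset": [0,0,0],"turn": 0},{"grip": 0.3,"offset": [0,0,0],"turn": 0},{"grip": 0.3,"offset": [0,0,0],"turn": 0}]'

```text
clock: 26.92
position: [0.4644, -0.2732, 0.1522]
tool_rot: [-0.001, 1.0, 0.01, -0.0]
ft_force: [1.0, 0.8, -1.5]
width: 0.0563
finger_force: 20.0
```

Request:
jog_arm --deltas '[{"grip": 0.3,"offset": [0.01,0.02,0.2],"turn": 0},{"grip": 0.3,"offset": [0,0,0.2],"turn": 0},{"grip": 0.3,"offset": [0,0,0.2],"turn": 0},{"grip": 0.3,"offset": [0,0,0.15],"turn": 0},{"grip": 0.3,"offset": [0,0,0.1],"turn": 0},{"grip": 0.3,"offset": [0,0,0.05],"turn": 0},{"grip": 0.3,"offset": [0,0,0.03],"turn": 0},{"grip": 0.3,"offset": [0,0,0],"turn": 0},{"grip": 0.3,"offset": [0,0,0],"turn": 0}]'

```text
clock: 27.67
position: [0.4658, -0.2766, 0.0784]
tool_rot: [0.0, 1.0, 0.009, 0.0]
ft_force: [0.1, -0.3, -1.4]
width: 0.0563
finger_force: 20.0
```

Request:
jog_arm --deltas '[{"grip": 0.3,"offset": [0,-0.015,0.02],"turn": 0},{"grip": 0.3,"offset": [0,0,0.02],"turn": 0},{"grip": 0.3,"offset": [0,0,0],"turn": 0},{"grip": 0.3,"offset": [0,0,0],"turn": 0}]'

```text
clock: 28.0
position: [0.4658, -0.2753, 0.0751]
tool_rot: [0.0, 1.0, 0.009, 0.0]
ft_force: [-0.5, 0.9, 3.1]
width: 0.0563
finger_force: 20.0
```

Contact (3 N). Release, lift, and back off to the centre, clear of the views.

Request:
jog_arm --deltas '[{"grip": 0.9,"offset": [0,0,0],"turn": 0},{"grip": 0.9,"offset": [0,0,0],"turn": 0},{"grip": 0.9,"offset": [0,0,0],"turn": 0},{"grip": 0.9,"offset": [0,0,0],"turn": 0},{"grip": 0.9,"offset": [0,0,-0.1],"turn": 0},{"grip": 0.9,"offset": [0,0,-0.3],"turn": 0},{"grip": 0.9,"offset": [0,0,-0.3],"turn": 0},{"grip": 0.9,"offset": [0,0,-0.3],"turn": 0},{"grip": 0.9,"offset": [0,0,-0.3],"turn": 0},{"grip": 0.9,"offset": [0,-0.3,-0.2],"turn": 0},{"grip": 0.9,"offset": [0,-0.3,0],"turn": 0},{"grip": 0.9,"offset": [0,-0.3,0],"turn": 0},{"grip": 0.9,"offset": [0,-0.3,0],"turn": 0},{"grip": 0.9,"offset": [0,-0.3,0],"turn": 0},{"grip": 0.9,"offset": [0,-0.3,0],"turn": 0},{"grip": 0.9,"offset": [0,-0.3,0],"turn": 0},{"grip": 0.9,"offset": [0,0,0],"turn": 0},{"grip": 0.9,"offset": [0,0,0],"turn": 0}]'

```text
clock: 29.5
position: [0.4624, -0.1063, 0.1952]
tool_rot: [-0.0, 1.0, 0.011, 0.0]
ft_force: [0.6, -0.5, 0.6]
width: 0.0846
finger_force: 0.0
```

Run:
```python
from h import *
t=cap('top'); sc=cap('scene')
f=lambda im:cv2.resize(im,(400,300))
cv2.imwrite('pics/c9.png',cv2.cvtColor(np.vstack([np.hstack([f(t['image']),f(sc['image'])]),np.hstack([f(t['image'][275:365,400:520]),f(sc['image'][215:335,80:240])])]),cv2.COLOR_RGB2BGR))
```

```text
(no output)
```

View pics/c9.png

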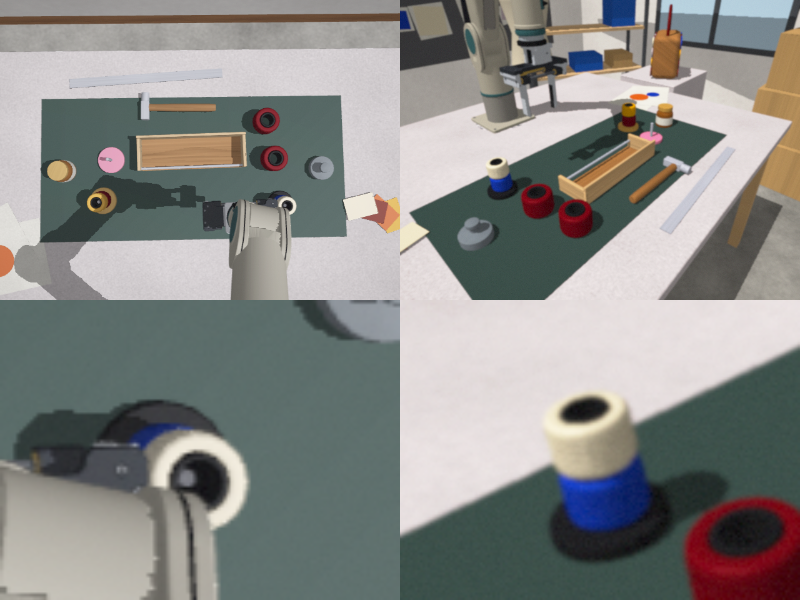

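Both stacks are right: mustard on burgundy on the brass stand, cream on blue on the black one, each flat with the pin in the bore. The jar, weight and hammer are unmoved and the arm is clear. Handing in.

```bash
python3 -c "
from rig import workorder
print(workorder.finish_job())"
```

```text
the job is handed in; nothing more can be done
None
```

Job handed in at about 30 s: burgundy with mustard on top on the brass-footed stand, blue with cream on top on the black-footed stand, all seated flat in the last pictures, and the jar, weight and hammer left where they were.

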